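Mount the sample wheel and lift the turret carriage

ROBOT

A 6-joint arm with a two-finger parallel gripper is mounted at the origin on the work surface. World frame = base frame: x ahead of the robot, y to its left, z up, the work surface at z = 0. Lengths are in m, angles in rad, forces in N, time in s.
With the tool pointing down it reaches from about 0.375 to 0.9 m from the base axis. Payload 3.1 kg.
Tool frame: the origin (TCP) lies at the very end of the fingers, on their centre line; the grasp point (between the pads) lies 19 mm behind it (robot.grip_depth is the distance from the TCP to the grasp point, in m); z points along the fingers, y is the direction in which the jaws open and shut (so a half turn about z gives the same grasp; the last joint's range is limited). The gripper opens to 87 mm and grips with 3 to 60 N. Pads are 19 mm wide; open, the fingers measure 117 mm over their backs; the gripper's body (75 mm by 190 mm) begins 51 mm behind the grasp point.
Start: joints at [-1.355, 0.527, 1.433, -0, 1.181, -0.178], TCP at [0.24, -0.577, 0.192] pointing down, gripper open.
Joint ranges: [-3.08, 3.08], [-0.75, 2.2], [0.22, 2.44], [-1.43, 4.57], [0, 2.65], [-2.85, 2.85]. Speed limits (rad/s): [2.79, 2.79, 3.14, 3.14, 3.14, 3.14].

INTERFACE

Orientations are given as a unit quaternion [x, y, z, w].
In Python, from rig import robot gives the robot as it stands.
- The arm moves only by the tool drive_tool, never from a script. Its argument "series" is a list of rows, each a list of 7 numbers: the shift along the tool's x, y, z in m, then the turn, a rotation vector about the tool's x, y, z in degrees, then the opening, from 0 (shut) to 1 (fully open). A call has 1 to 5 rows; each row shifts and turns the commanded pose from where the row before left it, along the tool's axes as they then stand; what a row does not reach is not made up. A row lasts 1/8 s, in which the tool goes at most 62.5 mm and 10.7 degrees, less where a joint would pass 70% of its speed; a pose out of reach is approached as far as the arm can. A call is refused whole if a number of a shift passes 0.0625 or a number of a turn 10.7, either way. A call with a gripper value outside its range is refused whole. The fingers move at their own pace and stop on an object; "squeeze" is the grip in N (left out, the last holds). Time passes only in rows, so rows that do not move let the fingers close. It gives the time, the measured TCP pose, the force and the opening at its end, in the units of the state.
- robot.get_obs(): the state, without advancing time (a new reading comes with each control period).
- robot.camera(name): name is "side" or "top" or "wrist"; returns (picture, depth): 420x560x3 uint8, blue, green, red; 420x560 float32, m along the optical axis (not along the pixel's ray), 0 where there is no reading.
- robot.camera_model(name): a dict with "fx", "fy", "cx", "cy" (pixels), "R" (3x3) and "t" (3): a world point X has camera coordinates R X + t. Camera axes: x right, y down, z forward; pixel columns grow to the right and rows downward; lengths in m; the calibration is good to about 2 mm. The wrist camera is an equidistant fisheye: a pixel r from the principal point sees the ray r / f radians off the axis. A picture is of the moment at which its call begins: read the wrist's pose just before it. camera_model takes no time and is no camera call; for the wrist camera it gives the pose at the moment of the call.
- robot.hand_in(): hands the job in, once; it reports no verdict.
The state is a dict: "time": time; "q": joint angles; "joint_velocities": joint speeds; "joint_torque": joint torques, N m; "position": TCP position; "tool_rot": TCP orientation; "ft_force": force on the tool from outside, world axes, zero at the start; "moment": the same for the moment, N m; "grip_width": finger opening in m.
Only numpy, scipy, OpenCV 4.12 (cv2) and the standard library are available. Lean on these libraries where they do the work, as an engineer would, in place of code of your own. Each camera call takes 0.05 s, during which the arm holds its last target. There are 200 camera calls.

TASK

Put the sample wheel with the square hub onto the square shaft of the turret carriage, all the way down to the collar, and let go of it. Then take the carriage by its black grip fin, lift it out of its stand and finish while still holding it in the air, steady and level, at least 10 cm above where it sat, with the wheel still fully on its shaft. Keep the carriage level throughout and leave everything else on the bench where it is.

Things in the scene. Friction and masses are not known exactly. Their poses are not given: they have to be found in the camera images.
- wheel: Sample wheel to mount: aluminium disc 84 mm across, 6 mm thick, six dark windows, SQUARE hub 30 x 30 mm outside, its top 40 mm above the disc's underside. A 15.5 mm square bore goes right through, parallel to the hub's sides; fits every quarter turn. 120 g +-25%. Lies flat on the bench, hub up, any yaw. Origin: centre of the disc's underside; z up along the bore, x and y square to the hub's sides.
- carriage: Turret carriage, loose in its stand: aluminium plate 240 (x) x 90 (y) x 8 mm; mid black upright grip fin, 36 mm along x, 12 mm thick along y (fingers close along y), top at 95 mm; beige block 64 x 60 mm at x -78, top at 46 mm; round collar 40 mm wide at x +80, top at 30 mm. 500 g +-20%; balances within 10 mm of the fin. Origin: centre of the underside; x towards the shaft, z up.
- shaft (a point): Tip of the carriage's upright square steel shaft: 14 mm by 14 mm, sides parallel to the carriage's x and y, 34 mm long above the collar; its last 6 mm taper to 8 mm square. This point is the centre of the tip, 64 mm above the carriage's underside; axes as the carriage.
- seat (a point): Centre of the collar's top on the carriage, foot of the shaft, 30 mm above the carriage's underside and 34 mm under the tip: the wheel's origin comes to this point when it is fully on. Axes as the carriage.
- grip (a point): Middle of the top edge of the carriage's grip fin, 95 mm above the carriage's underside; axes as the carriage.
- stand: Grey stand, fixed to the bench, 260 by 112 mm, at any yaw. The carriage rests on its two cross bars, 30 mm above the bench; low lips, reaching 10 mm higher, surround it with about 3 mm of play; it lifts straight up. Origin: centre of its underside on the bench; x along its length, towards the shaft end of the carriage.
- round_wheel: A spare wheel to leave alone: the same disc, but with four windows and a ROUND hub, 32 mm across, with a round bore. Origin: centre of its underside.
- mortar: White ceramic mortar bowl, 90 mm across, 42 mm high; leave alone. Origin: centre of its underside.
- die: Steel pellet die, a stepped cylinder 60 mm across and 75 mm high; leave alone. Origin: centre of its underside.
- jar: Amber glass jar, 64 mm across, 85 mm high; leave alone. Origin: centre of its underside.
- flask: White plastic bottle, 68 mm across, 160 mm high; leave alone. Origin: centre of its underside.
- spatula: Slim steel laboratory spatula, 180 mm long, 14 mm wide, 6 mm high, lying flat; leave alone. Origin: its middle, on the bench; x along its length.
- card_box: Grey open tray with dividers, 90 by 130 mm, 35 mm high; leave alone. Origin: centre of its underside.
Not all that is in view belongs to the job. Leave any purple or red look-alike of the wheel alone.

How it is judged:
By the outcome, as a careful person would: the job done as asked, in the order asked, and still so for the second after the job is handed in, while the arm keeps its last pose, push and grip.
It also fails if it takes over 58 s, if anything falls off the work surface, if the arm or the gripper's body presses on something with over 40 N, if the wrist force passes 120 N, or if a joint passes its speed limit or range.

## Working session

There is one attempt and no reset: what is moved stays moved. The work goes in short steps, Python scripts to look and compute and a tool call to move; the robot and the scene stay as the last step left them, time stands still between calls to the robot, and variables do not carry over. Pictures are saved under pics/ and viewed, about 8 in all and at most 12, crops included, and the job is handed in when it is done.

Besides the shell and the picture viewer there is one more tool, called after "Emit:" in YAML: its name, and indented under it one key for each argument. drive_tool: Moves the arm, as the interface text tells. Its arguments: {"type":"object","properties":{"series":{"type":"array"},"squeeze":{"type":"number"}},"required":["series"]}

```bash
mkdir -p pics; ls
cat > h.py <<'E'
import numpy as np, cv2
from rig import robot
def ray(m,px,fish=False):
    x=(px[0]-m["cx"])/m["fx"]; y=(px[1]-m["cy"])/m["fy"]
    if fish:
        r=np.hypot(x,y); s=np.sin(r)/r if r>1e-9 else 1; d=np.array([x*s,y*s,np.cos(r)])
    else: d=np.array([x,y,1.])
    R=np.array(m["R"]); t=np.array(m["t"])
    return -R.T@t, R.T@d
def onz(m,px,z,fish=False):
    o,d=ray(m,px,fish); return o+d*(z-o[2])/d[2]
def world(m,depth):
    v,u=np.indices(depth.shape); c=np.stack([(u-m["cx"])/m["fx"]*depth,(v-m["cy"])/m["fy"]*depth,depth],-1)
    return (c-np.array(m["t"]))@np.array(m["R"])
E
python3 - <<'E'
from h import *
for n in("top","side"):
    p,d=robot.camera(n); m=robot.camera_model(n); cv2.imwrite(f"pics/{n}0.png",p); np.savez(f"{n}0.npz",p=p,d=d,**m)
    print(n,{k:np.round(m[k],3).tolist() for k in m})
o=robot.get_obs(); print({k:np.round(o[k],3).tolist() for k in o})
E
```

```text
pics
top {'fx': 513.502, 'fy': 513.502, 'cx': 273.735, 'cy': 206.063, 'R': [[-0.014, -1.0, -0.006], [-0.976, 0.015, -0.218], [0.218, 0.002, -0.976]], 't': [-0.003, 0.55, 1.477]}
side {'fx': 476.447, 'fy': 476.447, 'cx': 282.068, 'cy': 211.789, 'R': [[-0.993, -0.114, -0.012], [-0.073, 0.707, -0.703], [0.089, -0.697, -0.711]], 't': [0.518, 0.106, 1.281]}
{'time': 0.1, 'q': [-1.355, 0.528, 1.434, -0.0, 1.181, -0.178], 'joint_velocities': [-0.001, -0.001, -0.003, 0.001, 0.002, 0.002], 'joint_torque': [-0.001, -44.099, -17.715, 0.064, 0.053, -0.0], 'position': [0.24, -0.576, 0.191], 'tool_rot': [0.981, 0.196, -0.0, -0.001], 'ft_force': [0.306, -0.84, -0.074], 'moment': [-0.032, 0.003, -0.023], 'grip_width': 0.087}
```

View pics/top0.png

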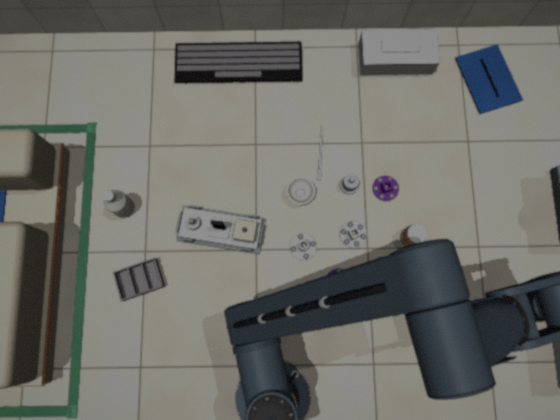

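View pics/side0.png

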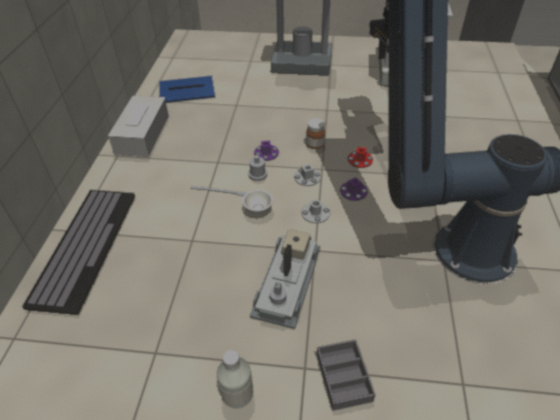

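The top view shows the stand and carriage at about (220,229), with the shaft at left (193,221). Two aluminium wheels are at (303,246) and (352,235). I'll zoom in to tell square from round.

Run:
```python
from h import *
p=np.load("top0.npz"); s=np.load("side0.npz")
a=cv2.resize(p["p"][215:275,275:375],None,fx=6,fy=6,interpolation=3)[:, :600]
b=cv2.resize(p["p"][195:260,165:275],None,fx=5,fy=5,interpolation=3)
b=cv2.resize(p["p"][200:258,167:273],None,fx=4,fy=4,interpolation=3)
c=cv2.resize(s["p"][160:222,290:335],None,fx=4,fy=4,interpolation=3)
im=np.zeros((610,790,3),np.uint8)[:600]
im[:360,:600]=a; im[362:362+b.shape[0],:b.shape[1]]=b[:238]; im[345:345+c.shape[0],600:780]=c
cv2.imwrite("pics/z.png",im)
for n,px,z in[("wA",(303,246),.04),("wB",(352,235),.04),("shaft",(193,221),.094),("fin",(219,225),.125),("block",(245,231),.076)]:
    print(n,onz(p,px,z).round(3))
W=world(p,p["d"]); print(W[246,303],W[221,193],W[229,205])
```

```text
wA [ 0.431 -0.096  0.04 ]
wB [ 0.462 -0.244  0.04 ]
shaft [0.501 0.225 0.094]
fin [0.482 0.145 0.125]
block [0.472 0.074 0.076]
[ 0.43687153 -0.09877223 -0.00305056] [0.50182578 0.22548346 0.08955135] [0.48644388 0.19689645 0.04022331]
```

View pics/z.png

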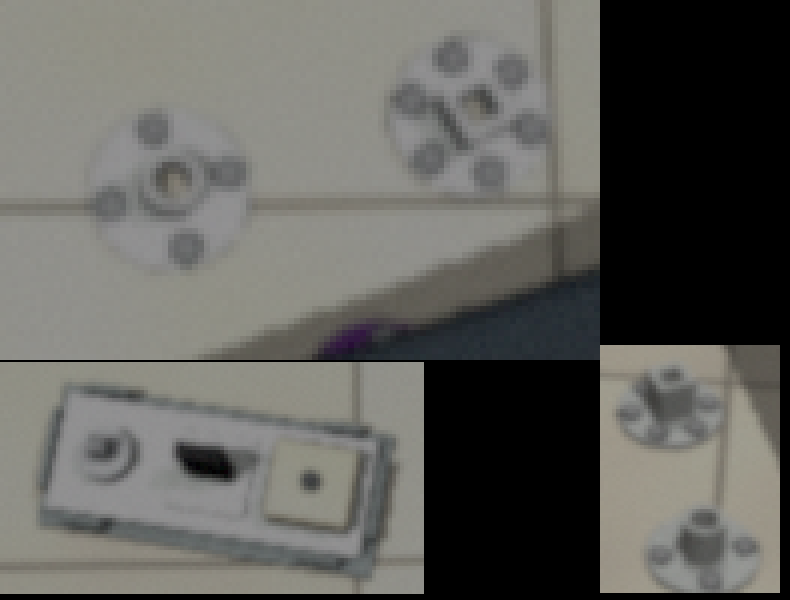

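The square-hub wheel with six windows is the right-hand one, with its bore near top pixel (355,232). The four-window round one at (303,246) stays put. The shaft is on the +y end of the carriage.

```bash
cat >> h.py <<'E'
from scipy.spatial.transform import Rotation as Ro
def yawR(deg):  # tool pointing down, tool x at this yaw
    c,s=np.cos(np.radians(deg)),np.sin(np.radians(deg)); return np.array([[c,s,0],[s,-c,0],[0,0,-1.]])
def state():
    o=robot.get_obs(); return np.array(o["position"]),Ro.from_quat(o["tool_rot"]).as_matrix(),o
def go(pos,yaw):  # shift in present tool axes, turn in tool axes
    p,R,o=state(); d=R.T@(np.array(pos)-p); r=Ro.from_matrix(R.T@yawR(yaw)).as_rotvec(degrees=True)
    print("tcp",p.round(4),"yaw",np.degrees(np.arctan2(R[1,0],R[0,0])).round(2),"shift mm",(d*1000).round(1),"turn",r.round(2)); return d,r
E
python3 - <<'E'
from h import *
p=np.load("top0.npz"); w=onz(p,(355,232.2),.04); print(w)
go([w[0],w[1],.2],31)
m=robot.camera_model("wrist"); P,R,o=state()
C=-np.array(m["R"]).T@m["t"]; print("cam in tool",R.T@(C-P),"axis",(np.array(m["R"])@R).round(2),m["fx"],m["cx"],m["cy"])
E
```

```text
[ 0.47015471 -0.25345891  0.04      ]
tcp [ 0.2402 -0.5762  0.1909] yaw 22.62 shift mm [ 336.4 -209.5   -8.5] turn [-0.11 -0.03 -8.38]
cam in tool [ 7.07763090e-02 -5.98153492e-06 -1.92403573e-01] axis [[-0.    1.   -0.  ]
 [-0.96 -0.   -0.26]
 [-0.26  0.    0.96]] 325.19226210127806 281.8344101809292 206.99239473324582
```

Emit:
drive_tool:
  series:
    - [0.048, -0.03, 0, 0, 0, 0, 1]
    - [0.048, -0.03, 0, 0, 0, 0, 1]
    - [0.048, -0.03, 0, 0, 0, 0, 1]
    - [0.048, -0.03, 0, 0, 0, 0, 1]
    - [0.048, -0.03, 0, 0, 0, 0, 1]

```text
time: 0.72
position: [0.4049, -0.3444, 0.1916]
tool_rot: [0.981, 0.196, -0.0, -0.0]
ft_force: [0.9, -0.5, -0.3]
grip_width: 0.0869
```

Emit:
drive_tool:
  series:
    - [0.048, -0.03, 0, 0, 0, 0, 1]
    - [0.048, -0.03, 0.02, 0, 0, -8, 1]
    - [0, 0, 0.03, 0, 0, 0, 1]
    - [0, 0, 0, 0, 0, 0, 1]

```text
time: 1.23
position: [0.4684, -0.2516, 0.1398]
tool_rot: [0.964, 0.265, -0.002, -0.002]
ft_force: [0.1, 1.1, -0.5]
grip_width: 0.087
```

Run:
```python
from h import *
m=robot.camera_model("wrist"); P,R,o=state(); p,d=robot.camera("wrist")
np.savez("w1.npz",p=p,d=d,**m); cv2.imwrite("pics/w1.png",p); go([0.470,-0.2535,.2],31)
```

```text
tcp [ 0.4692 -0.2532  0.1411] yaw 30.64 shift mm [  0.5   0.5 -58.9] turn [-0.14  0.06 -0.36]
```

View pics/w1.png

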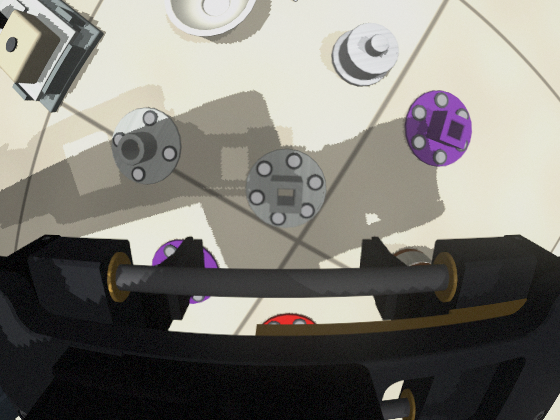

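Wrist view: the square wheel is at about (286,187), hub sides nearly aligned with the tool, and a purple look-alike at (190,268) lies near the left finger. I'll measure the hub top, using depth to select by height.

```bash
cat >> h.py <<'E'
def fworld(m,d):
    v,u=np.indices(d.shape); x=(u-m["cx"])/m["fx"]; y=(v-m["cy"])/m["fy"]; r=np.hypot(x,y)+1e-12
    k=np.tan(np.minimum(r,1.5))/r; c=np.stack([x*k*d,y*k*d,d],-1); return (c-np.array(m["t"]))@np.array(m["R"])
def rect(P):  # min area rectangle of xy points
    (c,s,a)=cv2.minAreaRect((P[:,:2]*1000).astype(np.float32)); return np.round(c,1),np.round(s,1),round(a,1)
E
python3 - <<'E'
from h import *
f=np.load("w1.npz"); W=fworld(f,f["d"])
sub=W[150:235,235:335].reshape(-1,3); 
hist=np.histogram(sub[:,2],bins=np.arange(-.01,.06,.002)); print(list(zip((hist[1]*1000).round().astype(int),hist[0])))
top=sub[(sub[:,2]>.034)&(sub[:,2]<.048)&(np.hypot(sub[:,0]-.47,sub[:,1]+.253)<.04)]; print(len(top),top.mean(0),rect(top))
# by picture: disc contour on plane z=6mm
hsv=cv2.cvtColor(f["p"],cv2.COLOR_BGR2HSV); mk=((hsv[...,0]>120)&(hsv[...,0]<160)&(hsv[...,1]>100)).astype(np.uint8)
n,l,st,ce=cv2.connectedComponentsWithStats(mk)
for i in range(1,n):
    if st[i,4]>100: print("purple",ce[i].round(),onz(f,ce[i],.01,True).round(3))
dark=f["p"].max(2)[150:235,235:335];
E
python3 - <<'E'
import cv2,numpy as np
f=np.load("w1.npz"); cv2.imwrite("pics/w1z.png",cv2.resize(f["p"][145:230,240:335],None,fx=6,fy=6,interpolation=3))
E
```

```text
[(np.int64(-10), np.int64(0)), (np.int64(-8), np.int64(0)), (np.int64(-6), np.int64(0)), (np.int64(-4), np.int64(79)), (np.int64(-2), np.int64(2809)), (np.int64(0), np.int64(764)), (np.int64(2), np.int64(99)), (np.int64(4), np.int64(1961)), (np.int64(6), np.int64(1552)), (np.int64(8), np.int64(178)), (np.int64(10), np.int64(20)), (np.int64(12), np.int64(16)), (np.int64(14), np.int64(17)), (np.int64(16), np.int64(23)), (np.int64(18), np.int64(20)), (np.int64(20), np.int64(16)), (np.int64(22), np.int64(26)), (np.int64(24), np.int64(20)), (np.int64(26), np.int64(20)), (np.int64(28), np.int64(30)), (np.int64(30), np.int64(15)), (np.int64(32), np.int64(31)), (np.int64(34), np.int64(17)), (np.int64(36), np.int64(48)), (np.int64(38), np.int64(570)), (np.int64(40), np.int64(141)), (np.int64(42), np.int64(0)), (np.int64(44), np.int64(0)), (np.int64(46), np.int64(0)), (np.int64(48), np.int64(0)), (np.int64(50), np.int64(0)), (np.int64(52), np.int64(0)), (np.int64(54), np.int64(0)), (np.int64(56), np.int64(0))]
776 [ 0.47046784 -0.25337495  0.03921453] (array([ 470. , -253.5]), array([29.8, 30.1]), 28.0)
purple [439. 128.] [ 0.612 -0.358  0.01 ]
purple [164. 252.] [ 0.34  -0.173  0.01 ]
purple [208. 260.] [ 0.36  -0.221  0.01 ]
```

View pics/w1z.png

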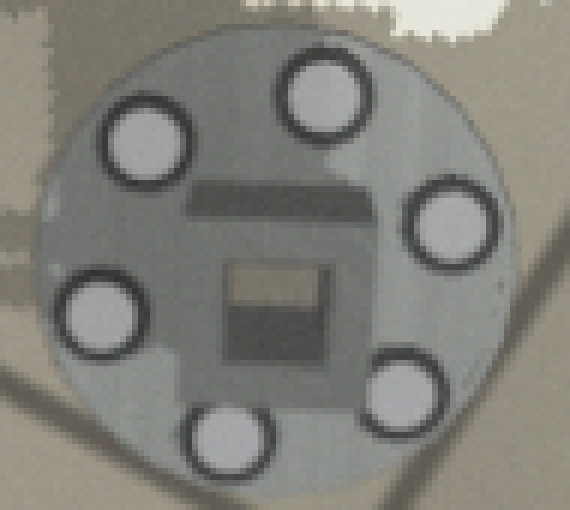

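The hub is 29.8 × 30.1 mm, centred at (0.470, −0.2535), yaw about 28°, top at z 0.039. All of that agrees with the given sizes, so I'll descend.

Emit:
drive_tool:
  series:
    - [0.0005, 0, 0.045, 0, 0, 2.5, 1]
    - [0, 0, 0.04, 0, 0, 0, 1]
    - [0, 0, 0.03, 0, 0, 0, 1]
    - [0, 0, 0.01, 0, 0, 0, 1]
    - [0, 0, 0, 0, 0, 0, 1]

```text
time: 1.9
position: [0.4705, -0.2546, 0.0173]
tool_rot: [0.97, 0.242, 0.0, 0.0]
ft_force: [-0.3, -0.2, 0.7]
grip_width: 0.0874
```

Run:
```python
from h import *
go([0.470,-0.2535,.0105],28.3)
```

```text
tcp [ 0.4705 -0.2546  0.0173] yaw 28.05 shift mm [ 0.1 -1.2  6.8] turn [ 0.04 -0.02 -0.25]
```

Emit:
drive_tool:
  series:
    - [0, -0.001, 0.006, 0, 0, 0, 1]
    - [0, 0, 0, 0, 0, 0, 0.2]
    - [0, 0, 0, 0, 0, 0, 0.2]
    - [0, 0, 0, 0, 0, 0, 0.2]
    - [0, 0, 0, 0, 0, 0, 0.2]
  squeeze: 25

```text
time: 2.52
position: [0.4699, -0.2527, 0.011]
tool_rot: [0.97, 0.243, 0.0, 0.0]
ft_force: [-0.2, 0.2, 0.3]
grip_width: 0.0551
```

Emit:
drive_tool:
  series:
    - [0, 0, 0, 0, 0, 0, 0.2]
    - [0, 0, -0.02, 0, 0, 0, 0.2]
    - [0, 0, -0.05, 0, 0, 0, 0.2]
    - [0, 0, -0.06, 0, 0, 0, 0.2]
    - [0, 0, -0.045, 0, 0, 0, 0.2]

```text
time: 3.15
position: [0.4701, -0.2529, 0.1883]
tool_rot: [0.97, 0.243, 0.001, 0.001]
ft_force: [0.5, 0.3, -0.5]
grip_width: 0.0181
```

Run:
```python
from h import *
p=np.load("top0.npz"); W=world(p,p["d"]); S=W[190:265,165:275].reshape(-1,3)
for n,lo,hi in(("block",.07,.08),("plate",.036,.048),("fin",.110,.135),("collar",.055,.066)):
    q=S[(S[:,2]>lo)&(S[:,2]<hi)]; print(n,len(q),q.mean(0).round(4) if len(q) else 0,rect(q) if len(q)>3 else 0)
go([.5,.225,.2],79)
```

```text
block 376 [0.476  0.081  0.0752] (array([487. , 139.2]), array([189.7,  59.8]), 79.0)
plate 1321 [0.4892 0.1659 0.0403] (array([489.8, 154. ]), array([258.6, 109.2]), 79.6)
fin 63 [0.4881 0.1527 0.123 ] (array([488.6, 153.7]), array([36.1, 11.9]), 78.7)
collar 125 [0.4931 0.1999 0.06  ] (array([483. , 149.7]), array([209.7,  49.6]), 79.8)
tcp [ 0.4701 -0.2529  0.1883] yaw 28.12 shift mm [ 251.6 -407.4  -12.3] turn [ 1.300e-01  1.000e-02 -5.088e+01]
```

The gripper was still at 55 mm when I lifted, because the fingers close slowly, so I missed the wheel. I'll reopen and remeasure it.

Emit:
drive_tool:
  series:
    - [0, 0, 0.02, 0, 0, 0, 1]
    - [0, 0, 0.02, 0, 0, 0, 1]
    - [0, 0, 0, 0, 0, 0, 1]
    - [0, 0, 0, 0, 0, 0, 1]
    - [0, 0, 0, 0, 0, 0, 1]

```text
time: 3.78
position: [0.4702, -0.253, 0.1465]
tool_rot: [0.97, 0.243, 0.0, 0.001]
ft_force: [0.6, 0.5, -0.2]
grip_width: 0.0602
```

Run:
```python
from h import *
m=robot.camera_model("wrist"); P,R,o=state(); p,d=robot.camera("wrist")
np.savez("w2.npz",p=p,d=d,**m); cv2.imwrite("pics/w2.png",p); print(o["grip_width"])
W=fworld(m,d); S=W[:235].reshape(-1,3); 
t=S[(S[:,2]>.034)&(S[:,2]<.048)&(np.hypot(S[:,0]-.47,S[:,1]+.253)<.06)]; print(len(t),t.mean(0),rect(t)); c=np.array(rect(t)[0])/1000
go([*c,.0105],28.1)
```

```text
0.060235419547245914
743 [ 0.47030244 -0.25334897  0.03922304] (array([ 469.9, -253.3]), array([29.4, 29.6]), 28.0)
tcp [ 0.4702 -0.253   0.1465] yaw 28.12 shift mm [-4.00e-01 -1.00e-01  1.36e+02] turn [ 0.07 -0.03  0.02]
```

View pics/w2.png

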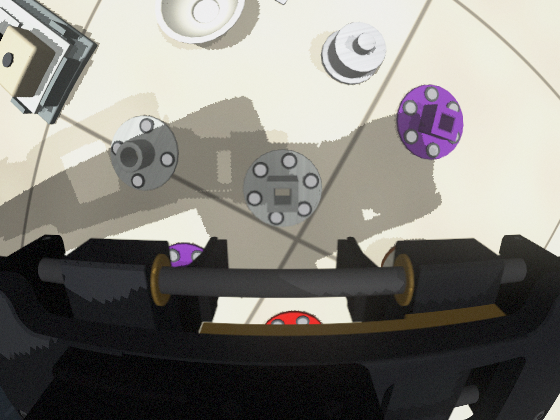

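The wheel is undisturbed at (0.470, −0.2533). I'll descend again and wait for the fingers to close.

Emit:
drive_tool:
  series:
    - [0, 0, 0.06, 0, 0, 0, 0.7]
    - [0, 0, 0.045, 0, 0, 0, 0.7]
    - [0, 0, 0.025, 0, 0, 0, 0.7]
    - [0, 0, 0.006, 0, 0, 0, 0.7]
    - [0, 0, 0, 0, 0, 0, 0.2]
  squeeze: 25

```text
time: 4.45
position: [0.4702, -0.253, 0.0103]
tool_rot: [0.97, 0.243, 0.0, 0.0]
ft_force: [-0.3, 0.5, 1.2]
grip_width: 0.0565
```

Emit:
drive_tool:
  series:
    - [0, 0, 0, 0, 0, 0, 0.2]
    - [0, 0, 0, 0, 0, 0, 0.2]
    - [0, 0, 0, 0, 0, 0, 0.2]
    - [0, 0, 0, 0, 0, 0, 0.2]
    - [0, 0, 0, 0, 0, 0, 0.2]

```text
time: 5.08
position: [0.4698, -0.2527, 0.0099]
tool_rot: [0.97, 0.243, 0.0, 0.0]
ft_force: [-0.2, -0.3, 0.5]
grip_width: 0.0185
```

The width reads 18.5 mm, which doesn't match a 30 mm hub. I'll look before lifting.

Run:
```python
from h import *
p,d=robot.camera("wrist"); s,_=robot.camera("side"); P,R,o=state()
print(o["grip_width"],P,o["ft_force"])
im=np.zeros((420,800,3),np.uint8); im[:,:560]=p; im[:240,560:]=cv2.resize(s[140:200,280:340],(240,240),interpolation=3); cv2.imwrite("pics/w3.png",im)
```

```text
0.017931046285255398 [ 0.46973051 -0.25265472  0.00984296] [ 0.48151915  0.24935822 -0.6117627 ]
```

View pics/w3.png

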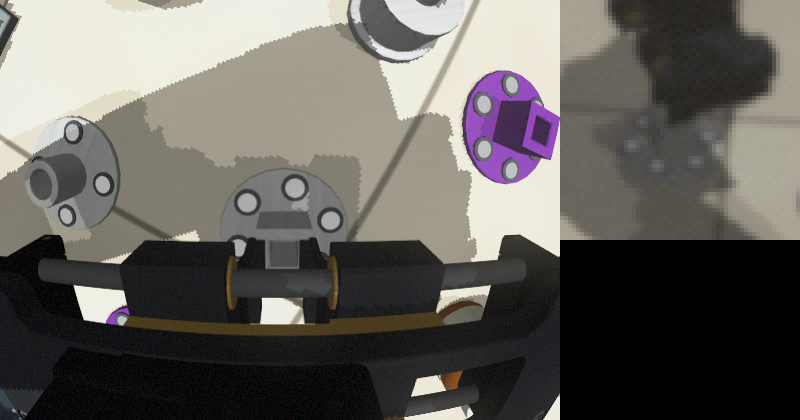

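The fingers appear closed to 18 mm over the hub, where contact would stop them at 30 mm. The depth image should show where the fingers really are relative to the hub.

Run:
```python
from h import *
m=robot.camera_model("wrist"); P,R,o=state(); p,d=robot.camera("wrist"); W=fworld(m,d)
T=(W-P)@R*1000  # tool coords mm
for v in (222,232,240,250,260,268):
    print(v,[(u,*T[v,u].round().astype(int).tolist(),round(W[v,u,2]*1000)) for u in (248,256,262,282,304,312,318)])
print(o["grip_width"])
```

```text
222 [(248, 7, -22, 4, 6), (256, 7, -16, 5, 5), (262, 15, -11, -20, 30), (282, 15, 0, -20, 30), (304, 15, 12, -20, 30), (312, 8, 19, 3, 6), (318, 7, 23, 4, 6)]
232 [(248, 1, -22, 3, 6), (256, 13, -14, -30, 40), (262, 13, -11, -30, 40), (282, 12, 0, -28, 38), (304, 13, 12, -30, 40), (312, 0, 19, 5, 5), (318, 1, 23, 4, 6)]
240 [(248, 10, -18, -34, 44), (256, 9, -14, -31, 40), (262, 9, -11, -31, 41), (282, 8, 0, -29, 39), (304, 9, 12, -32, 42), (312, 10, 16, -35, 45), (318, -5, 24, 5, 5)]
250 [(248, 10, -16, -49, 59), (256, 9, -13, -44, 54), (262, 9, -10, -45, 55), (282, -8, 0, -4, 14), (304, 9, 11, -45, 54), (312, 10, 14, -48, 58), (318, 10, 17, -48, 58)]
260 [(248, 10, -15, -60, 69), (256, 9, -12, -57, 67), (262, 8, -9, -55, 65), (282, -8, 0, -19, 29), (304, 9, 10, -57, 67), (312, 9, 14, -57, 66), (318, 10, 16, -59, 69)]
268 [(248, 10, -14, -68, 78), (256, 9, -11, -65, 75), (262, 4, -9, -56, 66), (282, -9, 0, -29, 39), (304, 8, 10, -64, 74), (312, 8, 13, -63, 73), (318, 10, 15, -68, 78)]
0.017931046285255398
```

Run:
```python
from h import *
print("grip_depth",robot.grip_depth)
f=np.load("w2.npz"); P=np.array([.4702,-.2530,.1465]); R=yawR(28.12)
T=(fworld(f,f["d"])-P)@R*1000
k=(np.abs(T[...,0])<14)&(np.abs(T[...,1])<70)&(T[...,2]>-120)&(T[...,2]<30)
for s in(-1,1):
    q=T[k&(T[...,1]*s>0)]; q=q[np.argsort(-q[:,2])]; print(len(q),q[:6].round(),np.percentile(q,[0,2,98,100],axis=0).round())
```

```text
grip_depth 0.0187
2302 [[  8. -33. -29.]
 [  8. -31. -29.]
 [  8. -32. -29.]
 [  8. -34. -29.]
 [  9. -35. -30.]
 [  6. -30. -30.]] [[ -13.  -42. -119.]
 [ -10.  -39. -114.]
 [  13.  -30.  -32.]
 [  14.  -30.  -29.]]
1924 [[  8.  32. -29.]
 [  8.  33. -30.]
 [  8.  33. -30.]
 [ -5.  30. -30.]
 [ 10.  38. -30.]
 [  7.  30. -30.]] [[ -14.   30. -120.]
 [ -10.   30. -109.]
 [  13.   39.  -32.]
 [  14.   42.  -29.]]
```

The depth image settles it: the physical finger ends sit 29.5 mm short of the reported TCP (tool z −29.5, both fingers, both views), contrary to the interface text. Both closings were therefore above the hub. From here on I'll use tip z = reported z + 0.0295. I'll raise, reopen and go lower, watching the force.

Emit:
drive_tool:
  series:
    - [0, 0, -0.02, 0, 0, 0, 0.7]
    - [0, 0, 0, 0, 0, 0, 0.7]
    - [0, 0, 0, 0, 0, 0, 0.7]
    - [0, 0, 0, 0, 0, 0, 0.7]
    - [0, 0, 0, 0, 0, 0, 0.7]

```text
time: 5.85
position: [0.4695, -0.2524, 0.0293]
tool_rot: [0.97, 0.243, -0.0, -0.0]
ft_force: [-0.3, 0.4, -0.0]
grip_width: 0.0572
```

Emit:
drive_tool:
  series:
    - [0, 0, 0.02, 0, 0, 0, 0.7]
    - [0, 0, 0.015, 0, 0, 0, 0.7]
    - [0, 0, 0.01, 0, 0, 0, 0.7]
    - [0, 0, 0.0, 0, 0, 0, 0.7]

```text
time: 6.35
position: [0.4692, -0.2522, -0.0161]
tool_rot: [0.97, 0.243, -0.001, -0.001]
ft_force: [-0.3, -0.1, 0.6]
grip_width: 0.0608
```

Emit:
drive_tool:
  series:
    - [0, 0.001, 0.004, 0, 0, 0, 0.7]
    - [0, 0, 0, 0, 0, 0, 0.1]
    - [0, 0, 0, 0, 0, 0, 0.1]
    - [0, 0, 0, 0, 0, 0, 0.1]
    - [0, 0, 0, 0, 0, 0, 0.1]
  squeeze: 25

```text
time: 6.98
position: [0.4703, -0.2536, -0.019]
tool_rot: [0.97, 0.243, 0.0, 0.0]
ft_force: [-1.2, 0.9, 1.4]
grip_width: 0.0299
```

Emit:
drive_tool:
  series:
    - [0, 0, 0, 0, 0, 0, 0.1]
    - [0, 0, 0, 0, 0, 0, 0.1]
    - [0, 0, 0, 0, 0, 0, 0.1]

```text
time: 7.35
position: [0.4703, -0.2536, -0.0189]
tool_rot: [0.97, 0.243, 0.0, 0.0]
ft_force: [-0.8, 0.2, 2.9]
grip_width: 0.0297
```

Gripped at 29.7 mm, as it should be. Now lift while turning to the carriage's yaw (about 78.7° from the fin).

Emit:
drive_tool:
  series:
    - [0, 0, -0.03, 0, 0, 0, 0.1]
    - [0, 0, -0.04, 0, 0, -10, 0.1]
    - [0, 0, -0.045, 0, 0, -10.4, 0.1]
    - [0, 0, -0.045, 0, 0, -10.4, 0.1]
    - [0, 0, -0.04, 0, 0, -10, 0.1]

```text
time: 7.98
position: [0.4699, -0.2533, 0.182]
tool_rot: [0.823, 0.568, -0.0, -0.0]
ft_force: [-0.2, -0.1, -2.2]
grip_width: 0.03
```

Emit:
drive_tool:
  series:
    - [0, 0, 0, 0, 0, -9.8, 0.1]
    - [0.05, -0.008, 0, 0, 0, 0, 0.1]
    - [0.05, -0.008, 0, 0, 0, 0, 0.1]

```text
time: 8.35
position: [0.4735, -0.1514, 0.1804]
tool_rot: [0.774, 0.633, -0.0, -0.001]
ft_force: [0.8, -0.0, -1.9]
grip_width: 0.0299
```

Run:
```python
from h import *
go([.482,.124,.18],78.7); print(robot.get_obs()["grip_width"],robot.get_obs()["ft_force"])
```

```text
tcp [ 0.4735 -0.1514  0.1804] yaw 78.6 shift mm [271.6 -46.1   0.6] turn [-0.05 -0.03 -0.1 ]
0.02987257657379197 [ 8.06205797e-01 -4.73286978e-04 -1.87029563e+00]
```

Emit:
drive_tool:
  series:
    - [0.06, -0.01, 0, 0, 0, 0, 0.1]
    - [0.06, -0.01, 0, 0, 0, 0, 0.1]
    - [0.06, -0.01, 0, 0, 0, 0, 0.1]
    - [0.06, -0.01, 0, 0, 0, 0, 0.1]
    - [0.032, -0.006, 0, 0, 0, 0, 0.1]

```text
time: 8.98
position: [0.4811, 0.1262, 0.1804]
tool_rot: [0.772, 0.635, -0.0, -0.001]
ft_force: [0.4, -0.2, -2.3]
grip_width: 0.0296
```

Emit:
drive_tool:
  series:
    - [0, 0, 0, 0, 0, 0, 0.1]
    - [0, 0, 0, 0, 0, 0, 0.1]

```text
time: 9.22
position: [0.4818, 0.1229, 0.1805]
tool_rot: [0.773, 0.634, -0.001, -0.0]
ft_force: [0.2, -0.9, -1.4]
grip_width: 0.0295
```

Run:
```python
from h import *
m=robot.camera_model("wrist"); P,R,o=state(); p,d=robot.camera("wrist")
np.savez("w5.npz",p=p,d=d,P=P,T=R,**m); cv2.imwrite("pics/w5.png",p)
W=fworld(m,d); S=W.reshape(-1,3); T=(S-P)@R; near=(np.hypot(S[:,0]-.503,S[:,1]-.23)<.05)
print(np.histogram(S[near][:,2],bins=np.arange(.02,.13,.005)))
for n,lo,hi in(("tip",.088,.1),("shaft",.066,.1),("collar",.057,.063)):
    q=S[near&(S[:,2]>lo)&(S[:,2]<hi)&(np.hypot(S[:,0]-.503,S[:,1]-.23)<.028)]; print(n,len(q),q.mean(0) if len(q) else 0,rect(q) if len(q)>4 else 0)
go([.504,.232,.18],78.7)
```

```text
(array([  33,   47,   94, 5550,   79,    9,    4,  797,  276,   14,    0,
          0,   16,   85,  171,    2,    0,    0,    0,    0,    0]), array([0.02 , 0.025, 0.03 , 0.035, 0.04 , 0.045, 0.05 , 0.055, 0.06 ,
       0.065, 0.07 , 0.075, 0.08 , 0.085, 0.09 , 0.095, 0.1  , 0.105,
       0.11 , 0.115, 0.12 , 0.125]))
tip 239 [0.50359217 0.23028896 0.09159415] (array([503.4, 230.4]), array([13.5, 13.7]), 78.7)
shaft 288 [0.50349282 0.22941137 0.08969384] (array([503.5, 230.3]), array([13.9, 13.8]), 79.6)
collar 1069 [0.50301194 0.23002211 0.05950161] (array([503.2, 231.1]), array([39.5, 39. ]), 79.2)
tcp [0.482  0.1225 0.1805] yaw 78.67 shift mm [1.117e+02 1.000e-01 5.000e-01] turn [-0.04  0.04 -0.03]
```

View pics/w5.png

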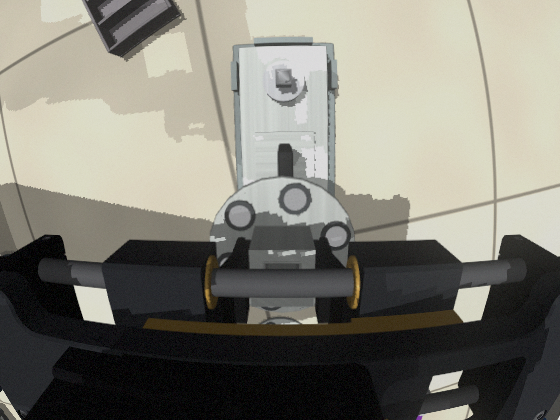

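The wrist view shows the shaft tip at (284,77), the collar around it and the held wheel in front at (282,215). Shaft is at about (0.5034, 0.2306), yaw about 78.9°, and the sizes match. I'll check the wheel's centre in the hand with a circle fit on the disc's front rim.

Run:
```python
from h import *
f=np.load("w5.npz"); T=((fworld(f,f["d"])-f["P"])@f["T"]*1000).reshape(-1,3)
q=T[(abs(T[:,2]-13)<4)&(np.hypot(T[:,0],T[:,1])<50)]; print(len(q),np.median(q[:,2]))
a=np.degrees(np.arctan2(q[:,1],q[:,0])); r=np.hypot(q[:,0],q[:,1])
E=np.array([q[(a>=b)&(a<b+4)][np.argmax(r[(a>=b)&(a<b+4)])] for b in range(-60,60,4) if ((a>=b)&(a<b+4)).sum()>10])
A=np.c_[2*E[:,:2],np.ones(len(E))]; s=np.linalg.lstsq(A,(E[:,:2]**2).sum(1),rcond=None)[0]; print("centre",s[:2],"r",np.sqrt(s[2]+s[0]**2+s[1]**2),len(E))
h=T[(abs(T[:,2]+21)<3)&(np.hypot(T[:,0],T[:,1])<25)]; print("hub top",len(h),np.percentile(h,[0,1,99,100],axis=0).round(1))
P,R,o=state(); t=R.T@(np.array([.5034,.2307,.10])-P)*1000; print("shift to shaft",t.round(1))
```

```text
0 nan
  return _methods._mean(a, axis=axis, dtype=dtype,
  ret = ret.dtype.type(ret / rcount)
Traceback (most recent call last):
IndexError: too many indices for array: array is 1-dimensional, but 2 were indexed
```

Run:
```python
from h import *
f=np.load("w5.npz"); T=((fworld(f,f["d"])-f["P"])@f["T"]*1000).reshape(-1,3)
q=T[(abs(T[:,2]+25)<5)&(np.hypot(T[:,0],T[:,1])<50)]; print(len(q),np.median(q[:,2]))
a=np.degrees(np.arctan2(q[:,1],q[:,0])); r=np.hypot(q[:,0],q[:,1])
E=np.array([q[k][np.argmax(r[k])] for b in range(-60,60,4) if (k:=(a>=b)&(a<b+4)).sum()>10])
A=np.c_[2*E[:,:2],np.ones(len(E))]; s=np.linalg.lstsq(A,(E[:,:2]**2).sum(1),rcond=None)[0]; print("centre",s[:2],"r",np.sqrt(s[2]+s[0]**2+s[1]**2),len(E))
h=T[(abs(T[:,2]+59)<3)&(np.hypot(T[:,0],T[:,1])<25)]; print("hub top",len(h),np.percentile(h,[0,1,50,99,100],axis=0).round(1))
P,R,o=state(); t=R.T@(np.array([.5034,.2307,.10])-P)*1000; print("shift to shaft",t.round(1))
```

```text
7512 -24.816772326836986
centre [-0.3467445  -0.78299784] r 41.95938016002346 30
hub top 2010 [[-15.5 -22.8 -61.9]
 [-15.  -21.3 -61. ]
 [  9.3  -0.8 -58.5]
 [ 15.4  20.8 -56.2]
 [ 15.9  22.6 -56. ]]
shift to shaft [110.4  -0.2  80.5]
```

The wheel is centred in the hand to within a millimetre, at the expected height. I'll move over the shaft.

Emit:
drive_tool:
  series:
    - [0.05, 0, 0, 0, 0, 0, 0.1]
    - [0.045, 0, 0, 0, 0, 0, 0.1]
    - [0.0157, 0.0003, 0.03, 0, 0, 0, 0.1]
    - [0, 0, 0.045, 0, 0, 0, 0.1]
    - [0, 0, 0.01, 0, 0, 0, 0.1]

```text
time: 9.9
position: [0.5019, 0.2301, 0.0932]
tool_rot: [0.774, 0.634, -0.003, -0.001]
ft_force: [-0.4, -0.7, -1.3]
grip_width: 0.0299
```

Emit:
drive_tool:
  series:
    - [0, 0, 0, 0, 0, 0, 0.1]
    - [0, 0, 0, 0, 0, 0, 0.1]

```text
time: 10.15
position: [0.5057, 0.2315, 0.0974]
tool_rot: [0.774, 0.634, 0.001, 0.001]
ft_force: [0.9, -0.2, -1.6]
grip_width: 0.0296
```

Run:
```python
from h import *
go([.5034,.2307,.041],78.9); o=robot.get_obs(); print(o["ft_force"],o["moment"],o["grip_width"])
```

```text
tcp [0.5057 0.2315 0.0974] yaw 78.65 shift mm [-1.3 -2.3 56.4] turn [ 0.16 -0.07 -0.25]
[ 0.87400986 -0.21960158 -1.63244203] [-0.03171005 -0.11589433 -0.00373959] 0.029602238359637986
```

Emit:
drive_tool:
  series:
    - [-0.001, -0.002, 0.01, 0, 0, 0, 0.1]
    - [0, 0, 0, 0, 0, 0, 0.1]
    - [0, 0, 0, 0, 0, 0, 0.1]

```text
time: 10.52
position: [0.502, 0.2314, 0.0861]
tool_rot: [0.773, 0.634, 0.0, 0.0]
ft_force: [-0.2, -0.6, -1.1]
grip_width: 0.0294
```

Run:
```python
from h import *
go([.5034,.2307,.041],78.9)
m=robot.camera_model("wrist"); p,d=robot.camera("wrist"); go([.5034,.2307,.041],78.9)
o=robot.get_obs(); print(o["ft_force"],o["joint_velocities"])
```

```text
tcp [0.502  0.2314 0.0861] yaw 78.72 shift mm [-0.4  1.5 45.1] turn [ 0.02 -0.01 -0.18]
tcp [0.5021 0.2314 0.0861] yaw 78.73 shift mm [-0.4  1.4 45.1] turn [ 0.02 -0.01 -0.17]
[ 0.78910103  0.35324378 -1.51565434] [ 0.0009759   0.0020913  -0.00269722 -0.00062607 -0.00072911  0.00084145]
```

Emit:
drive_tool:
  series:
    - [0, 0.0018, 0.006, 0, 0, -0.2, 0.1]
    - [0, 0, 0, 0, 0, 0, 0.1]
    - [0, 0, 0, 0, 0, 0, 0.1]
    - [0, 0, 0, 0, 0, 0, 0.1]

```text
time: 11.08
position: [0.5038, 0.231, 0.0799]
tool_rot: [0.772, 0.636, 0.0, 0.0]
ft_force: [0.0, 0.2, -2.0]
grip_width: 0.0296
```

Run:
```python
from h import *
go([.5034,.2307,.041],78.9)
```

```text
tcp [0.5038 0.231  0.0799] yaw 78.92 shift mm [-0.3 -0.3 38.9] turn [ 0.   -0.    0.02]
```

Emit:
drive_tool:
  series:
    - [0, 0, 0.004, 0, 0, 0, 0.1]
    - [0, 0, 0.004, 0, 0, 0, 0.1]
    - [0, 0, 0.003, 0, 0, 0, 0.1]
    - [0, 0, 0, 0, 0, 0, 0.1]

```text
time: 11.58
position: [0.5035, 0.2309, 0.0685]
tool_rot: [0.772, 0.636, -0.0, -0.0]
ft_force: [0.6, 0.3, -0.5]
grip_width: 0.03
```

Emit:
drive_tool:
  series:
    - [0, 0, 0.003, 0, 0, 0, 0.1]
    - [0, 0, 0.003, 0, 0, 0, 0.1]
    - [0, 0, 0, 0, 0, 0, 0.1]

```text
time: 11.95
position: [0.5036, 0.2309, 0.0626]
tool_rot: [0.772, 0.636, -0.0, -0.0]
ft_force: [-0.1, 0.8, -1.7]
grip_width: 0.0296
```

Emit:
drive_tool:
  series:
    - [0, 0, 0.005, 0, 0, 0, 0.1]
    - [0, 0, 0.005, 0, 0, 0, 0.1]
    - [0, 0, 0.005, 0, 0, 0, 0.1]
    - [0, 0, 0.003, 0, 0, 0, 0.1]
    - [0, 0, 0, 0, 0, 0, 0.1]

```text
time: 12.58
position: [0.5036, 0.2309, 0.0445]
tool_rot: [0.772, 0.636, -0.0, -0.0]
ft_force: [0.2, 0.7, -1.0]
grip_width: 0.0298
```

Emit:
drive_tool:
  series:
    - [0, 0, 0.002, 0, 0, 0, 0.1]
    - [0, 0, 0.0015, 0, 0, 0, 0.1]
    - [0, 0, 0.001, 0, 0, 0, 0.1]
    - [0, 0, 0, 0, 0, 0, 0.1]

```text
time: 13.08
position: [0.5038, 0.231, 0.041]
tool_rot: [0.772, 0.636, 0.0, 0.0]
ft_force: [-1.3, -0.2, 4.1]
grip_width: 0.0297
```

There is about 5 N of contact exactly at the predicted seat height (reported z 0.041), so the wheel is on the collar. Now I'll release and rise.

Emit:
drive_tool:
  series:
    - [0, 0, 0, 0, 0, 0, 0.6]
    - [0, 0, 0, 0, 0, 0, 0.6]
    - [0, 0, 0, 0, 0, 0, 0.6]
    - [0, 0, 0, 0, 0, 0, 0.6]
    - [0, 0, 0, 0, 0, 0, 0.6]

```text
time: 13.7
position: [0.5037, 0.2309, 0.0403]
tool_rot: [0.772, 0.636, -0.0, -0.0]
ft_force: [0.1, -0.6, -0.1]
grip_width: 0.0516
```

Emit:
drive_tool:
  series:
    - [0, 0, -0.02, 0, 0, 0, 0.6]
    - [0, 0, -0.05, 0, 0, 0, 0.6]
    - [0, 0, -0.05, 0, 0, 0, 0.6]
    - [-0.05, 0, 0, 0, 0, 0, 0.6]
    - [-0.05, 0, 0, 0, 0, 0, 0.6]

```text
time: 14.32
position: [0.4849, 0.1322, 0.1614]
tool_rot: [0.771, 0.636, 0.001, 0.001]
ft_force: [-0.0, -0.7, -0.2]
grip_width: 0.0522
```

Emit:
drive_tool:
  series:
    - [0, 0, 0, 0, 0, 0, 0.6]
    - [0, 0, 0, 0, 0, 0, 0.6]

```text
time: 14.58
position: [0.4849, 0.133, 0.1605]
tool_rot: [0.772, 0.635, 0.0, -0.0]
ft_force: [0.2, 0.3, 1.0]
grip_width: 0.0522
```

Run:
```python
from h import *
m=robot.camera_model("wrist"); P,R,o=state(); p,d=robot.camera("wrist"); print(o["grip_width"],P)
np.savez("w6.npz",p=p,d=d,P=P,T=R,**m); cv2.imwrite("pics/w6.png",p); W=fworld(m,d); S=W.reshape(-1,3)
near=np.hypot(S[:,0]-.5034,S[:,1]-.231)
for n,lo,hi,r in(("hubtop",.096,.106,.025),("tip",.092,.106,.009),("disc",.062,.071,.05),("fin",.118,.132,.11)):
    k=(S[:,2]>lo)&(S[:,2]<hi)&(near<r); q=S[k]; print(n,len(q),q.mean(0).round(4),rect(q)) if len(q)>9 else print(n,len(q))
c=np.array([.5034,.2307])-.08*np.array([np.cos(np.radians(78.9)),np.sin(np.radians(78.9))]); print(c); go([*c,.066],78.9)
```

```text
0.0521763735352799 [0.48485565 0.13298666 0.16046719]
hubtop 1130 [0.5029 0.231  0.0994] (array([503.3, 231.2]), array([30.4, 30. ]), 78.8)
tip 209 [0.5038 0.2308 0.0949] (array([503.6, 231. ]), array([16.6, 16.6]), 34.0)
disc 5320 [0.5026 0.2294 0.066 ] (array([503.2, 230.8]), array([83.2, 83.3]), 83.7)
fin 782 [0.4892 0.1533 0.1242] (array([488.9, 152.6]), array([35.1, 11.6]), 79.1)
[0.48799824 0.15219659]
tcp [0.4849 0.1334 0.1604] yaw 78.93 shift mm [19.  -0.6 94.4] turn [ 0.02 -0.03  0.03]
```

View pics/w6.png

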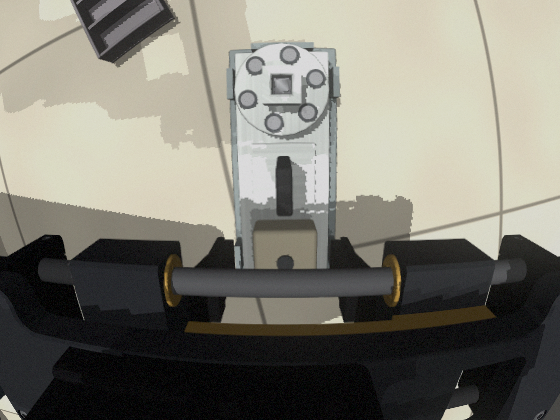

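The wheel is fully seated: disc top is at 66 mm and hub top at 99.4 mm above the bench, against 66 and 100 expected. It is concentric with the shaft. The fin is at (0.4884, 0.1525), yaw 79°. The wheel shifts the balance towards +x, so I'll grip the fin 8 mm towards the shaft.

Emit:
drive_tool:
  series:
    - [0.0275, 0, 0.01, 0, 0, 0, 0.6]
    - [0, 0, 0.03, 0, 0, 0, 0.6]
    - [0, 0, 0.03, 0, 0, 0, 0.6]
    - [0, 0, 0, 0, 0, 0, 0.6]
    - [0, 0, 0, 0, 0, 0, 0.6]

```text
time: 15.25
position: [0.4905, 0.1606, 0.0909]
tool_rot: [0.772, 0.636, 0.0, 0.0]
ft_force: [-0.1, 1.2, 0.9]
grip_width: 0.0523
```

Run:
```python
from h import *
c=np.array([.4884,.1525])+.008*np.array([.191,.982]); go([*c,.0625],78.9)
```

```text
tcp [0.4905 0.1606 0.0909] yaw 78.99 shift mm [-0.4 -0.6 28.4] turn [ 0.06 -0.02  0.09]
```

Emit:
drive_tool:
  series:
    - [0, -0.0006, 0.018, 0, 0, 0, 0.6]
    - [0, 0, 0.01, 0, 0, 0, 0.6]
    - [0, 0, 0, 0, 0, 0, 0.05]
    - [0, 0, 0, 0, 0, 0, 0.05]
    - [0, 0, 0, 0, 0, 0, 0.05]
  squeeze: 55

```text
time: 15.88
position: [0.4897, 0.16, 0.0629]
tool_rot: [0.772, 0.636, 0.0, 0.0]
ft_force: [-0.2, -0.4, 0.5]
grip_width: 0.03
```

Emit:
drive_tool:
  series:
    - [0, 0, 0, 0, 0, 0, 0.05]
    - [0, 0, 0, 0, 0, 0, 0.05]
    - [0, 0, 0, 0, 0, 0, 0.05]
    - [0, 0, 0, 0, 0, 0, 0.05]
    - [0, 0, 0, 0, 0, 0, 0.05]

```text
time: 16.5
position: [0.4906, 0.1598, 0.0627]
tool_rot: [0.772, 0.636, 0.001, 0.001]
ft_force: [3.8, -0.6, 1.8]
grip_width: 0.0115
```

Fin gripped at 11.5 mm (12 mm nominal). I'll lift gently.

Emit:
drive_tool:
  series:
    - [0, 0, -0.004, 0, 0, 0, 0.05]
    - [0, 0, -0.006, 0, 0, 0, 0.05]
    - [0, 0, -0.008, 0, 0, 0, 0.05]
    - [0, 0, -0.01, 0, 0, 0, 0.05]
    - [0, 0, -0.01, 0, 0, 0, 0.05]

```text
time: 17.12
position: [0.4878, 0.16, 0.1008]
tool_rot: [0.772, 0.635, -0.001, -0.001]
ft_force: [0.7, 0.9, -5.9]
grip_width: 0.0117
```

Emit:
drive_tool:
  series:
    - [0, 0, -0.02, 0, 0, 0, 0.05]
    - [0, 0, -0.025, 0, 0, 0, 0.05]
    - [0, 0, -0.025, 0, 0, 0, 0.05]
    - [0, 0, -0.02, 0, 0, 0, 0.05]
    - [0, 0, -0.01, 0, 0, 0, 0.05]

```text
time: 17.75
position: [0.4889, 0.16, 0.2017]
tool_rot: [0.772, 0.635, 0.0, 0.0]
ft_force: [-0.3, -1.4, -7.3]
grip_width: 0.0117
```

Emit:
drive_tool:
  series:
    - [0, 0, 0, 0, 0, 0, 0.05]
    - [0, 0, 0, 0, 0, 0, 0.05]
    - [0, 0, 0, 0, 0, 0, 0.05]

```text
time: 18.12
position: [0.4884, 0.1598, 0.1994]
tool_rot: [0.772, 0.636, -0.001, -0.001]
ft_force: [-0.3, 0.3, -7.5]
grip_width: 0.0114
```

Run:
```python
from h import *
m=robot.camera_model("wrist"); P,R,o=state(); p,d=robot.camera("wrist"); print(o["grip_width"],P,o["ft_force"],o["moment"])
s,_=robot.camera("side"); im=np.zeros((420,800,3),np.uint8); im[:,:560]=p; im[:360,560:]=cv2.resize(s[170:350,220:340],(240,360),interpolation=3); cv2.imwrite("pics/w7.png",im)
np.savez("w7.npz",p=p,d=d,P=P,T=R,**m); T=((fworld(m,d)-P)@R*1000).reshape(-1,3)
# expected tool z at gripping: disc -(0.066-.0627)=-3.3, hub -37, plate (.038) +24.7
import itertools
for n,z,x0,r in(("disc",-3.3,72,42),("hub",-37,72,20)):
    k=(abs(T[:,2]-z)<9)&(np.hypot(T[:,0]-x0,T[:,1])<r); q=T[k]; A=np.c_[q[:,:2],np.ones(len(q))]; c=np.linalg.lstsq(A,q[:,2],rcond=None)[0]
    res=q[:,2]-A@c; g=abs(res)<2; c=np.linalg.lstsq(A[g],q[g,2],rcond=None)[0]
    print(n,len(q),"mean",q[g].mean(0).round(1),"tilt deg",np.degrees(c[:2]).round(2),"z at centre",(c@[x0,0,1]).round(1))
```

```text
0.011410301174987536 [0.48841518 0.1598257  0.19939291] [-0.32783266  0.31558749 -7.48479707] [ 0.00777737 -0.08823268  0.05067796]
disc 11468 mean [72.2 -1.1 -3.4] tilt deg [0.02 0.05] z at centre -3.4
hub 3330 mean [ 72.4  -1.5 -36.7] tilt deg [ 0.02 -0.15] z at centre -36.7
```

View pics/w7.png

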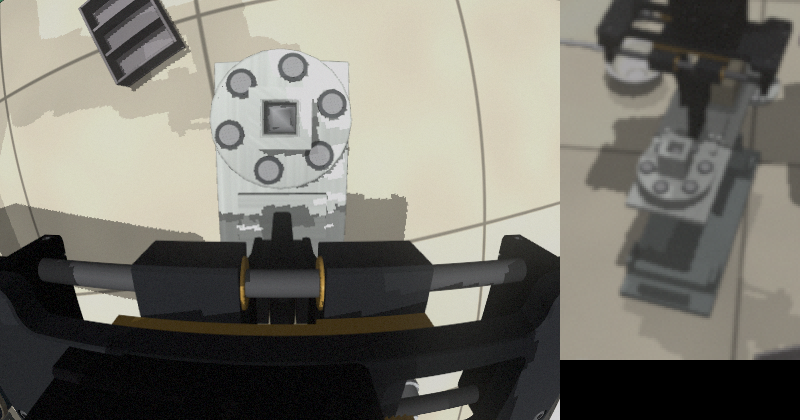

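The carriage hangs level (tilt under 0.2°) and about 137 mm up. The wheel is still on its shaft at (280,118), with unchanged height relative to the hand. I'll let it settle briefly and hand in.

Emit:
drive_tool:
  series:
    - [0, 0, 0, 0, 0, 0, 0.05]
    - [0, 0, 0, 0, 0, 0, 0.05]
    - [0, 0, 0, 0, 0, 0, 0.05]
    - [0, 0, 0, 0, 0, 0, 0.05]

```text
time: 18.73
position: [0.4892, 0.1599, 0.2004]
tool_rot: [0.772, 0.636, 0.0, -0.0]
ft_force: [0.5, 0.1, -6.4]
grip_width: 0.012
```

Run:
```python
from h import *
o=robot.get_obs(); print(o["position"],o["grip_width"],np.abs(o["joint_velocities"]).max(),o["ft_force"]); print(robot.hand_in())
```

```text
[0.48921746 0.15992828 0.20037115] 0.011964978035353357 0.0022790545586125243 [ 0.4961449   0.13332559 -6.42137583]
the job is handed in; nothing more can be done
None
```

The square-hub wheel is fully on the carriage shaft and released. The carriage was then lifted by its fin and handed in at 18.7 s, still held about 137 mm above where it sat.

**Last checks:**
- **Level:** the carriage's tilt, taken from the wheel's disc and hub, was within 0.2°.
- **Wheel:** after release, its disc top was at 66 mm and hub top at 99.4 mm above the bench (66 and 100 expected). In the air its height relative to the hand was as expected for a fully seated wheel, within about 0.3 mm.
- **Steadiness:** the fin was gripped at 12 mm opening, the arm was still, and the wrist force was about 6–7 N.

**What disagreed:** the physical finger ends are about 29.5 mm short of the reported TCP, contrary to the interface text. The first two grasps therefore closed in the air above the hub. They did not disturb the wheel, and I corrected for the offset from then on.

I did not re-measure the other objects at the end, but no move came near them and no unexpected force showed up.

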